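# Pack a beekeeper's frame kit into its tray

## Task

Take the end bar with the shoulders (not the plain straight bar) out of its stand, tip it over on the cork mat so that it lies flat there and let go of it; then take it again across its width and lay it flat in its compartment of the kit tray, with the wide part in the wide part of the compartment. Lay the scraper flat in the other compartment, its blade in the wide part; then push the tray's sprung gauge flap down until it lies level over both parts, and let it rise again. Leave the other things on the table where they are.

Things in the scene. Friction and masses are not known exactly. Their poses are not given: they have to be found in the camera images.
- end_bar_mid (a point): Centre of the shouldered end bar: flat bare wood, 160 long, 10 thick. Own x along its length to the narrow end, y through its thickness, z across its width. 35 wide from x = -80 to +10, 24 wide from +10 to +80, symmetric, either face may lie up. Starts on its long edge (z up) in one of two stands, top edge 47 above the table.
- end_bar_wide (a point): Middle of the wide end face of the same bar (80 mm from its centre, along its -x). The bar weighs about 45 g, its centre of mass 7 mm from the centre towards this end. Stood free on its edge on the mat, it tips over onto its face when pushed sideways near its top edge.
- plain_bar_mid (a point): Centre of the plain straight bar, a bystander of the same wood, 160 x 10 x 27 high, without shoulders, standing on edge in the other stand. Own x along its length.
- stand_a: Low wooden stand with one slot, holding the end bar; 60 (x) x 190 (y), board 12 thick; origin under its centre, fixed. The slot runs along its y at x = 0 between pairs of fences 16 high above the board, 8 thick, 13 apart, only at y = -80 to -44 and 44 to 80, so the middle 88 mm of the bar is free for fingers.
- stand_b: An identical stand, holding the plain bar.
- mat: Flat cork mat, fixed, 130 (x) x 200 (y) x 4 thick; origin under its centre, top 4 above the table.
- scraper_mid (a point): Grasp point on the scraper's handle, half-way up (5 above its underside), 110 g, lying flat on the table. Own x points to the blade, z up. Wooden handle 24 wide, 10 high, from x = -85 to +25; steel blade 46 wide, 4 thick, from x = +25 to +85. This point is about 9 mm behind its centre of mass.
- scraper_blade (a point): Middle of the scraper's blade edge, 85 mm from scraper_mid along its +x, same height.
- tray: Plywood kit tray, fixed, 250 (x) x 200 (y), board 6 thick; origin under its centre. Two compartments lie along its x, at y = +48 (end bar) and y = -48 (scraper), bounded by walls 8 thick that rise 12 above the board (18 above the table). Between x = -28 and +28 there are no walls, which leaves room for fingers. The flap is hinged along its +x end.
- bar_place (a point): Where the end bar's centre belongs: middle of the bar compartment (tray x = 0, y = 48), 11 above the table. The compartment's wide part, 40 wide, is at tray -x; its narrow part, 29 wide, at +x; 166 long inside.
- bar_place_wide (a point): Where the middle of the bar's wide end belongs (tray x = -80, y = 48), same height.
- scraper_place (a point): Where scraper_mid belongs: tray x = 0, y = -48, 11 above the table. The compartment is 29 wide at tray -x for the handle and 51 wide at +x for the blade; 176 long inside.
- scraper_place_blade (a point): Where scraper_blade belongs (tray x = +85, y = -48), same height.
- flap (a joint): Angle of the sprung aluminium gauge flap: 0 = level, 1.3 = fully raised, almost upright, where its spring holds it. A push of about 8 N at flap_press, from behind and above (its +x side when raised), swings it to tray -x and down level against its stop; it springs back when released. When level its underside 21, its top 27 above the table.
- flap_hinge (a point): Middle of the flap's hinge line, which runs along tray y at tray x = 118, 24 above the table. The flap is 70 long from here towards tray -x, 176 wide along tray y, 6 thick.
- flap_press (a point): Point on the flap's upper face, 55 mm from the hinge line, midway along it; moves with the flap.
- honey_jar_mid (a point): Bystander: amber jar, 64 diameter, 85 high; point half-way up.
- wax_cake_mid (a point): Bystander: round cake of wax, 94 diameter, 28 high; point half-way up.
- mould_tin_mid (a point): Bystander: small open aluminium mould tin, 68 diameter, 50 high; point half-way up.
There are look-alikes about, which are no part of the job. Leave any purple look-alike of the part that bears end_bar_mid alone.

How it is judged:
On the way, in this order (a step that is already met when the one before it is completed fails the run):
1. the shouldered end bar lies flat on the cork mat, let go and at rest ((angle between end_bar's own y axis and vertical below 0.08 rad or angle between end_bar's own y axis and vertical above 3.06 rad) and z of end_bar_mid in the frame of mat below 0.012 m and contact force between the fingers and end_bar below 0.1 N and linear speed of end_bar below 0.02 m/s and x of end_bar_mid in the frame of mat between -0.065 and 0.065 m and y of end_bar_mid in the frame of mat between -0.1 and 0.1 m), for 0.2 s.
2. the end bar and the scraper lie flat in their compartments, the right way round, let go (horizontal distance between end_bar_mid and bar_place below 0.006 m and horizontal distance between end_bar_wide and bar_place_wide below 0.006 m and (angle between end_bar's own y axis and vertical below 0.08 rad or angle between end_bar's own y axis and vertical above 3.06 rad) and z of end_bar_mid in the frame of bar_place between -0.0025 and 0.0025 m and horizontal distance between scraper_mid and scraper_place below 0.006 m and horizontal distance between scraper_blade and scraper_place_blade below 0.006 m and angle between scraper_mid's own z axis and vertical below 0.08 rad and z of scraper_mid in the frame of scraper_place between -0.0025 and 0.0025 m and contact force between the fingers and end_bar below 0.1 N and contact force between the fingers and scraper below 0.1 N and linear speed of each of end_bar, scraper below 0.02 m/s), for 0.2 s.
3. the flap is pushed down level (within 0.06 rad) with both parts in place (horizontal distance between end_bar_mid and bar_place below 0.006 m and horizontal distance between end_bar_wide and bar_place_wide below 0.006 m and (angle between end_bar's own y axis and vertical below 0.08 rad or angle between end_bar's own y axis and vertical above 3.06 rad) and z of end_bar_mid in the frame of bar_place between -0.0025 and 0.0025 m and horizontal distance between scraper_mid and scraper_place below 0.006 m and horizontal distance between scraper_blade and scraper_place_blade below 0.006 m and angle between scraper_mid's own z axis and vertical below 0.08 rad and z of scraper_mid in the frame of scraper_place between -0.0025 and 0.0025 m and contact force between the fingers and end_bar below 0.1 N and contact force between the fingers and scraper below 0.1 N and value of joint flap below 0.06 rad), for 0.2 s.
At the end, for the whole second after the job is handed in: End bar and scraper each lie flat on the floor of their own compartment (height within 2.5 mm, tilt within 0.08 rad), the right way round (middle and wide end within 6 mm of their places), let go and at rest, and the flap has risen again above 1.1 rad (all of step 2 and value of joint flap above 1.1 rad); the robot touches nothing.
It fails at once if a bystander (plain bar) is moved more than 30 mm (distance of plain_bar_mid from where it was at the start of the episode above 0.03 m).
It fails at once if a bystander (honey jar) is moved more than 30 mm (distance of honey_jar_mid from where it was at the start of the episode above 0.03 m).
It fails at once if a bystander (wax cake) is moved more than 30 mm (distance of wax_cake_mid from where it was at the start of the episode above 0.03 m).
It fails at once if a bystander (mould tin) is moved more than 30 mm (distance of mould_tin_mid from where it was at the start of the episode above 0.03 m).
It also fails if it takes over 72 s, if anything falls off the work surface, if the arm or the gripper's body presses on something with over 40 N, if the wrist force passes 120 N, or if a joint passes its speed limit or range.

## Robot

A 6-joint arm with a two-finger parallel gripper is mounted at the origin on the work surface. World frame = base frame: x ahead of the robot, y to its left, z up, the work surface at z = 0. Lengths are in m, angles in rad, forces in N, time in s.
With the tool pointing down it reaches from about 0.3 to 0.775 m from the base axis. Payload 14.6 kg.
Tool frame: the origin (TCP) lies on the mounting face of the last link; the fingertips stand 199 mm ahead of it and the grasp point (between the pads) lies 180 mm ahead of it; z points along the fingers, y is the direction in which the jaws open and shut (so a half turn about z gives the same grasp; the last joint's range is limited). The gripper opens to 94 mm and grips with 3 to 60 N. Pads are 16 mm wide; open, the fingers measure 119 mm over their backs; the gripper's body (75 mm by 177 mm) begins 78 mm behind the grasp point.
Start: joints at [1.128, 0.3, 1.521, -0, 1.321, -0.067], TCP at [0.202, 0.512, 0.405] pointing down, gripper open.
Joint ranges: [-3.03, 3.03], [-0.79, 2.21], [0.23, 2.52], [-1.04, 4.18], [0, 3.07], [-2.55, 2.55]. Speed limits (rad/s): [2.22, 2.22, 2.57, 3.14, 3.14, 3.14].

## Interface

Orientations are given as [roll, pitch, yaw] about the fixed x, y, z axes, in that order (R = Rz(yaw) Ry(pitch) Rx(roll)).
In Python, from station import sensors, vision, job gives the robot as it stands. The module is installed in compiled form; this text tells all that it offers.
- The arm moves only by the tool arm_command, never from a script. Its argument "plan" is one flat list of numbers, 5 for each row, row after row: the closure, from -1 (fully open) to 1 (shut), so that 0 is half open, then the shift along the world's x, y, z scaled (see below), then the turn about the world's z scaled (see below). A call has 1 to 20 rows; each row is the pose to reach, as a shift and turn from the pose commanded when the call began; what a row does not reach only later rows make up. The controller multiplies each number of a shift by 400 mm and each number of a turn by 120 degrees. A row lasts 1/10 s, in which the tool goes at most 50 mm and 8.59 degrees, less where a joint would pass 70% of its speed; a pose out of reach is approached as far as the arm can. A call with a number of a shift or a turn outside -1 to 1 is refused whole. A call with a gripper value outside its range is refused whole. The fingers move at their own pace and stop on an object; "newtons" is the grip in N (left out, the last holds). Time passes only in rows, so rows that repeat a pose let the fingers close. It gives the time, the measured TCP pose, the force and the opening at its end, in the units of the state.
- sensors.get_obs(): the state, without advancing time (a new reading comes with each control period).
- vision.camera(name): name is "scene" or "top" or "wrist"; returns the picture (400x640x3 uint8, blue, green, red); there is no depth.
- vision.camera_params(name): a dict with "intrinsics" (3x3 intrinsics, pixels), "rvec" (rotation vector, rad) and "tvec" (3), from world to camera coordinates, as OpenCV has them. Camera axes: x right, y down, z forward; pixel columns grow to the right and rows downward; lengths in m; the calibration is good to about 2 mm. A picture is of the moment at which its call begins: read the wrist's pose just before it. camera_params takes no time and is no camera call; for the wrist camera it gives the pose at the moment of the call.
- job.hand_in(): hands the job in, once; it reports no verdict.
Trained networks look in the newest picture that a camera, given by its name, has taken for a name from the list of things; names that differ only in an ending like _2 or _b are one class to them, and where a whole thing is asked for, a point or a joint stands for the part that bears it (a point fixed in the world has none). Each returns a list of dicts, best first, with "confidence" (0 to 1); they miss things now and then, are a little off and sometimes report something else, mostly with a low value. They report only what shows in the picture. A call takes as long as a camera call. They do not tell look-alikes from the thing itself.
- vision.search_frame(name, camera): "at" ([row, column] in pixels, amid what is visible of it).
- vision.silhouettes(name, camera): "mask" (400x640 bool, what is visible of it) and "at" ([row, column] in pixels, amid what is visible of it).
- vision.pinpoint(name, camera): "at" ([row, column] in pixels: a listed point, or the origin of a listed thing).
The state is a dict: "time_s": time; "qpos": joint angles; "joint_vel": joint speeds; "tau": joint torques, N m; "ee_pos": TCP position; "eef_rot": TCP orientation; "force": force on the tool from outside, world axes, zero at the start; "moment": the same for the moment, N m; "grip_width": finger opening in m.
Only numpy, scipy, OpenCV 4.12 (cv2) and the standard library are available. Lean on these libraries where they do the work, as an engineer would, in place of code of your own. Each camera call takes 0.05 s, during which the arm holds its last target.

## Working session

There is one attempt and no reset: what is moved stays moved. The work goes in short steps, Python scripts to look and compute and a tool call to move; the robot and the scene stay as the last step left them, time stands still between calls to the robot, and variables do not carry over. Pictures are saved under pics/ and viewed, and the job is handed in when it is done.

Besides the shell and the picture viewer there is one more tool, called after "Call:" as name(argument=value, ...), one argument or row to a line, values as JSON. arm_command: Moves the arm, as the interface text tells. Its arguments: {"type":"object","properties":{"plan":{"type":"array"},"newtons":{"type":"number"}},"required":["plan"]}

```bash
mkdir -p pics; cat > h.py <<'E'
import numpy as np, cv2
from station import sensors, vision, job
def P(cam):
    p=vision.camera_params(cam); K=np.array(p["intrinsics"],float); R=cv2.Rodrigues(np.array(p["rvec"],float))[0]; t=np.array(p["tvec"],float).ravel()
    return K,R,t
def ray(cam,rc,z,prm=None):
    K,R,t=prm or P(cam); r,c=rc
    d=R.T@np.linalg.inv(K)@np.array([c,r,1.]); o=-R.T@t
    return o+d*(z-o[2])/d[2]
def proj(cam,X,prm=None):
    K,R,t=prm or P(cam); x=K@(R@np.array(X,float)+t); return np.array([x[1]/x[2],x[0]/x[2]])
E
python3 - <<'E'
from h import *
for c in("scene","top","wrist"):
    cv2.imwrite(f"pics/{c}0.png",vision.camera(c))
    K,R,t=P(c); print(c,(-R.T@t).round(3),K[0,0],K[0,2],K[1,2])
print(sensors.get_obs())
for n in["end_bar_mid","end_bar_wide","plain_bar_mid","stand_a","mat","scraper_mid","scraper_blade","tray","flap_hinge","bar_place","bar_place_wide","scraper_place","scraper_place_blade","flap_press","honey_jar_mid","wax_cake_mid","mould_tin_mid"]:
    for d in vision.pinpoint(n,"top")[:3]: print(n,np.round(d["at"],1),round(d["confidence"],2),ray("top",d["at"],0.01).round(3))
E
```

```text
scene [1.222 0.897 0.764] 447.2567777097673 321.10838835433196 194.31407032179044
top [ 0.403 -0.018  1.263] 451.30730934253074 315.92898955860835 196.5324612187388
wrist [0.128 0.542 0.385] 288.18427617373675 322.49240490923626 200.5093048390466
{'time_s': 0.15, 'qpos': array([ 1.12838118e+00,  3.00354295e-01,  1.52140305e+00,  9.00141786e-06,
        1.32070069e+00, -6.65682333e-02]), 'joint_vel': array([ 0.00101422, -0.00126004, -0.00207464, -0.00024698,  0.00076274,
        0.00083227]), 'tau': array([ 5.28593046e-04, -5.31968915e+01, -3.52815306e+01,  7.07907462e-02,
        2.36512528e-02, -5.17458477e-05]), 'ee_pos': array([0.2018629 , 0.51160078, 0.40422564]), 'eef_rot': array([-3.14072977e+00, -6.62641980e-05,  2.76574348e+00]), 'force': array([ 0.32852169, -0.31013627,  0.27198085]), 'moment': array([ 0.0155532 , -0.00046811, -0.04922547]), 'grip_width': 0.09393060047156478}
end_bar_mid [104.4 186. ] 0.94 [0.798 0.318 0.01 ]
end_bar_mid [164.4 185.8] 0.85 [0.626 0.317 0.01 ]
end_bar_mid [324.6 186.4] 0.81 [0.188 0.313 0.01 ]
end_bar_wide [ 85.5 309.6] 0.9 [ 0.848 -0.033  0.
[... 608 characters left out ...]
lap_hinge [168.2 192.9] 0.28 [0.615 0.297 0.01 ]
bar_place [219.7 400.3] 0.63 [ 0.459 -0.278  0.01 ]
bar_place [177.8 425.6] 0.25 [ 0.575 -0.355  0.01 ]
bar_place_wide [247.2 396.4] 0.8 [ 0.383 -0.264  0.01 ]
scraper_place [222.7 430.8] 0.96 [ 0.449 -0.363  0.01 ]
scraper_place [210.3 302.5] 0.72 [ 0.491 -0.006  0.01 ]
scraper_place_blade [196.9 435.6] 0.6 [ 0.521 -0.38   0.01 ]
flap_press [179.3 429.4] 0.74 [ 0.571 -0.365  0.01 ]
honey_jar_mid [128.1 234.4] 0.81 [0.727 0.182 0.01 ]
wax_cake_mid [263.1 196. ] 0.89 [0.352 0.288 0.01 ]
wax_cake_mid [224.1 204.5] 0.27 [0.458 0.265 0.01 ]
mould_tin_mid [123.  372.9] 0.67 [ 0.736 -0.211  0.01 ]
mould_tin_mid [262.3 199.7] 0.52 [0.354 0.278 0.01 ]
```

```bash
python3 - <<'E'
from h import *
im=cv2.imread("pics/top0.png")
cv2.imwrite("pics/top_crop.png",cv2.resize(im[60:360,140:470],None,fx=2.4,fy=2,interpolation=cv2.INTER_CUBIC)[:600])
E
```

```text
(no output)
```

View pics/top0.png

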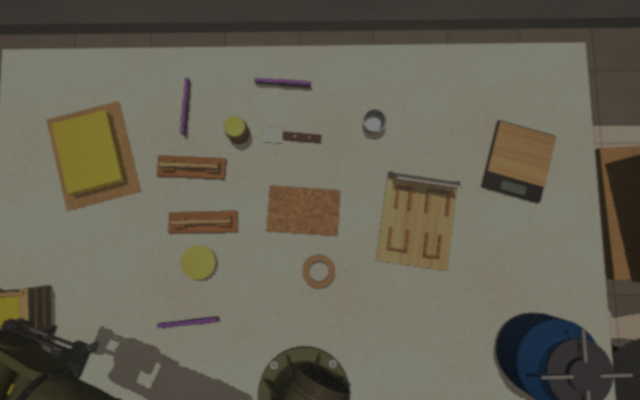

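View pics/scene0.png

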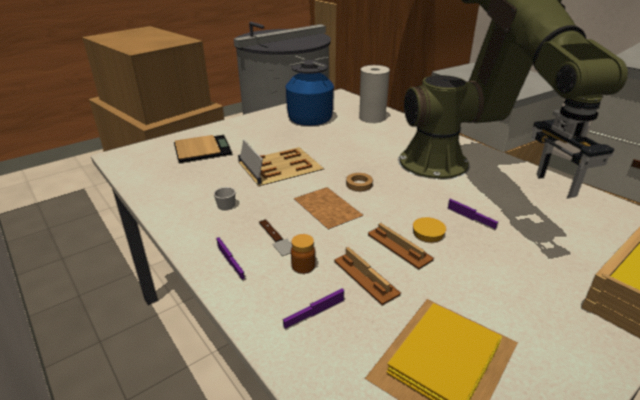

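View pics/wrist0.png

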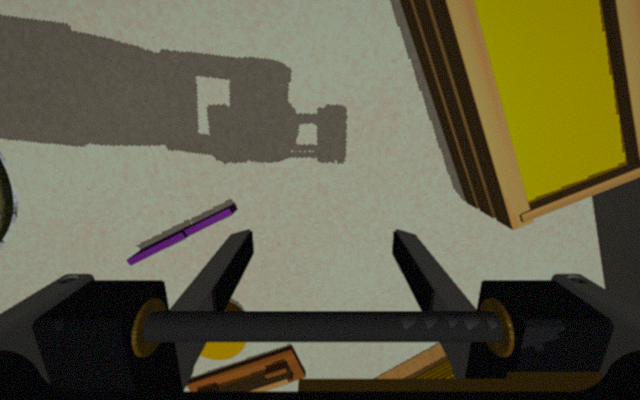

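```bash
python3 - <<'E'
from h import *
im=cv2.imread("pics/scene0.png")
a=cv2.resize(im[215:305,325:440],None,fx=5,fy=5,interpolation=cv2.INTER_CUBIC)
cv2.imwrite("pics/c1.png",cv2.convertScaleAbs(a,alpha=1.6))
im=cv2.imread("pics/top0.png")
a=cv2.resize(im[140:290,145:350],None,fx=3.9,fy=3.9,interpolation=cv2.INTER_CUBIC)
cv2.imwrite("pics/c2.png",cv2.convertScaleAbs(a,alpha=1.5))
a=cv2.resize(im[165:275,370:470],None,fx=5,fy=5,interpolation=cv2.INTER_CUBIC)
cv2.imwrite("pics/c3.png",cv2.convertScaleAbs(a,alpha=1.3))
E
```

```text
(no output)
```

View pics/c1.png

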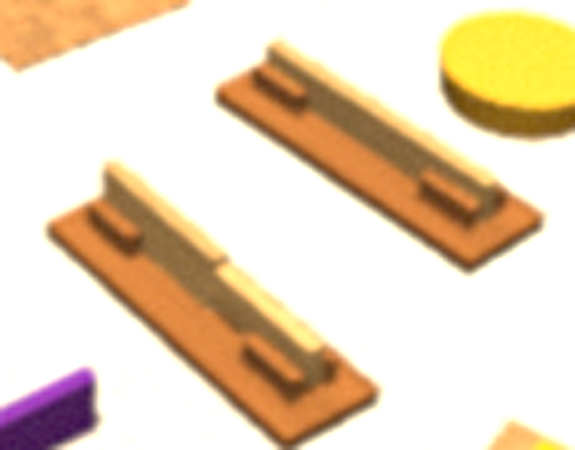

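View pics/c2.png

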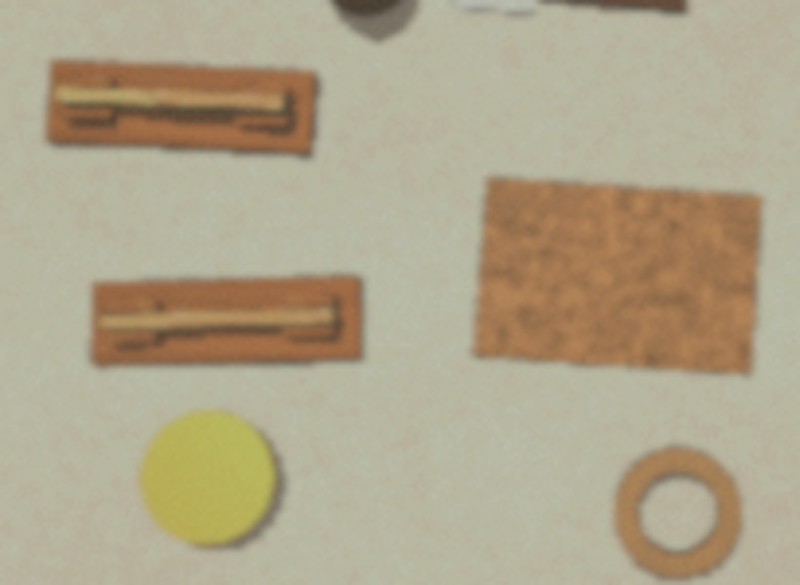

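View pics/c3.png

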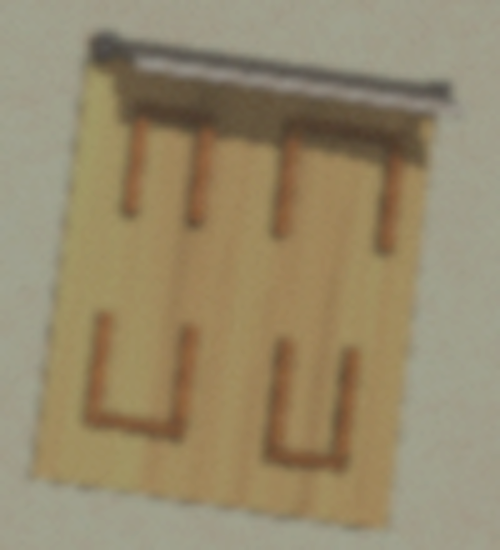

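```bash
python3 - <<'E'
from h import *
from scipy.spatial.transform import Rotation as Ro
o=sensors.get_obs(); K,R,t=P("wrist")
Rt=Ro.from_euler('xyz',o['eef_rot']).as_matrix()
print("cam in tool",Rt.T@(-R.T@t-o['ee_pos']),"\naxes cam in tool (cols)\n",(Rt.T@R.T).round(3))
# stand corners from top crop c2 (offset 145,140 scale 3.9)
for n,pts,z in(("A",[(50,60),(318,72),(312,157),(47,143)],.012),("mat",[(487,177),(762,195),(750,375),(474,357)],.004)):
    w=np.array([ray("top",(140+y/3.9,145+x/3.9),z)[:2] for x,y in pts]); print(n,w.round(3).tolist(),w.mean(0).round(3), [round(float(np.linalg.norm(w[i]-w[i-1])),3) for i in range(4)])
    d=w[0]-w[1]+w[3]-w[2]; print(np.degrees(np.arctan2(d[1],d[0])))
E
```

```text
cam in tool [0.0801603  0.00068698 0.01899336] 
axes cam in tool (cols)
 [[ 0.    -0.961 -0.276]
 [ 1.     0.    -0.   ]
 [ 0.    -0.276  0.961]]
A [[0.652, 0.395], [0.64, 0.203], [0.579, 0.208], [0.592, 0.396]] [0.616 0.3  ] [0.06, 0.192, 0.062, 0.189]
86.11003517674504
mat [[0.563, 0.084], [0.546, -0.114], [0.417, -0.102], [0.434, 0.095]] [ 0.49  -0.009] [0.129, 0.198, 0.13, 0.197]
85.09200126379383
```

Call:
arm_command(
  plan=[-1,1,-0.53,-0.1,-0.603,-1,1,-0.53,-0.1,-0.603,-1,1,-0.53,-0.1,-0.603,-1,1,-0.53,-0.1,-0.603,-1,1,-0.53,-0.1,-0.603,-1,1,-0.53,-0.1,-0.603,-1,1,-0.53,-0.1,-0.603,-1,1,-0.53,-0.1,-0.603,-1,1,-0.53,-0.1,-0.603,-1,1,-0.53,-0.1,-0.603,-1,1,-0.53,-0.1,-0.603,-1,1,-0.53,-0.1,-0.603,-1,1,-0.53,-0.1,-0.603,-1,1,-0.53,-0.1,-0.603],
  newtons=15,
)

```text
time_s: 2.4
ee_pos: [0.601, 0.3005, 0.3652]
eef_rot: [3.141, -0.0, 1.505]
force: [0.9, -0.2, -0.4]
grip_width: 0.0942
```

```bash
python3 - <<'E'
from h import *
print(sensors.get_obs()['ee_pos'],sensors.get_obs()['eef_rot'])
im=vision.camera("wrist"); cv2.imwrite("pics/w1.png",im); prm=P("wrist"); np.savez("w1.npz",K=prm[0],R=prm[1],t=prm[2])
for n in["end_bar_mid","end_bar_wide"]:
    for d in vision.pinpoint(n,"wrist")[:3]: print(n,np.round(d["at"],1),round(d["confidence"],2),ray("wrist",d["at"],0.0295).round(4))
for d in vision.silhouettes("end_bar_mid","wrist")[:3]:
    m=d["mask"].astype(np.uint8); print(d["confidence"],m.sum(),cv2.minAreaRect(cv2.findNonZero(m)))
E
```

```text
[0.60099324 0.30049444 0.3652337 ] [ 3.14107307e+00 -2.98992787e-04  1.50459634e+00]
end_bar_mid [162.5 487.9] 0.87 [0.7861 0.3217 0.0295]
end_bar_wide [266.3  11.7] 0.94 [0.2172 0.2323 0.0295]
end_bar_wide [254.5 340. ] 0.89 [0.618  0.2212 0.0295]
end_bar_wide [165.2 416.5] 0.89 [0.7077 0.3238 0.0295]
0.86 1524 ((339.5, 186.0), (146.0, 11.0), 90.0)
0.79 1197 ((14.0, 234.0), (74.0, 28.0), 90.0)
0.72 1887 ((490.0, 163.5), (13.0, 152.0), 90.0)
```

View pics/w1.png

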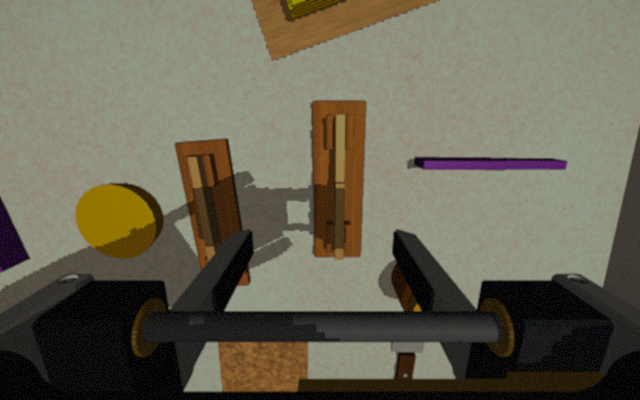

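```bash
python3 - <<'E'
from h import *
im=cv2.imread("pics/w1.png")
cv2.imwrite("pics/w1c.png",cv2.convertScaleAbs(cv2.resize(im[95:270,300:380],None,fx=3.4,fy=3.4,interpolation=cv2.INTER_CUBIC),alpha=1.5))
z=np.load("w1.npz"); prm=(z['K'],z['R'],z['t'])
for r,c in((113,340),(182,340),(260,339)):
  print(r,[ray("wrist",(r,c),zz,prm).round(4).tolist() for zz in(.047,.0415)])
# template: bar hypotheses in both cams
sc=cv2.imread("pics/scene0.png")
for s in(1,-1):
  o=[]
  for X in(-80,10,10,80):pass
E
```

```text
113 [[0.6249, 0.3847, 0.047], [0.6252, 0.3847, 0.0415]]
182 [[0.6214, 0.3147, 0.047], [0.6217, 0.3135, 0.0415]]
260 [[0.6157, 0.2234, 0.047], [0.6159, 0.2205, 0.0415]]
```

View pics/w1c.png

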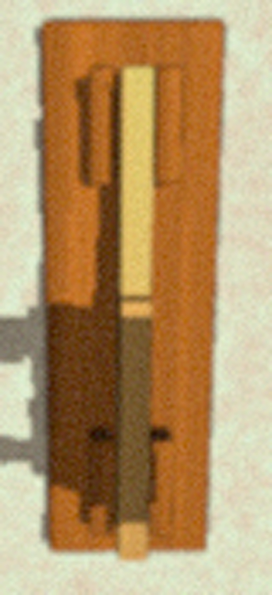

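Call:
arm_command(
  plan=[-1,0.045,-0.0075,-0.1,0.003,-1,0.045,-0.0075,-0.19,0.003,-1,0.045,-0.0075,-0.19,0.003,-1,0.045,-0.0075,-0.19,0.003],
)

```text
time_s: 3.0
ee_pos: [0.6199, 0.2968, 0.2895]
eef_rot: [-3.142, 0.0, 1.509]
force: [1.3, -0.3, 0.7]
grip_width: 0.0942
```

```bash
python3 - <<'E'
from h import *
im=vision.camera("wrist"); cv2.imwrite("pics/w2.png",im); prm=P("wrist"); np.savez("w2.npz",K=prm[0],R=prm[1],t=prm[2])
E
```

```text
(no output)
```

View pics/w2.png

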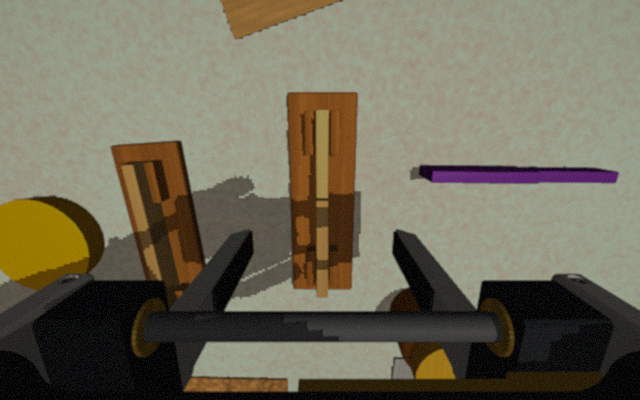

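Call:
arm_command(
  plan=[-1,0,0,-0.1,0,-1,0,0,-0.1825,0,-1,0,0,-0.1825,0,1,0,0,-0.1825,0,1,0,0,-0.1825,0,1,0,0,-0.1825,0,1,0,0,-0.1825,0,1,0,0,-0.1825,0,1,0,0,-0.1825,0,1,0,0,-0.1825,0,1,0,0,-0.1825,0],
)

```text
time_s: 4.15
ee_pos: [0.6198, 0.2966, 0.2156]
eef_rot: [-3.141, 0.0, 1.509]
force: [-0.5, -0.6, -0.1]
grip_width: 0.0334
```

Call:
arm_command(
  plan=[1,0,0,0,0,1,0,0,0,0,1,0,0,0,0,1,0,0,0,0,1,0,0,0,0,1,0,0,0,0,1,0,0,0.05,0,1,0,0,0.1,0,1,0,0,0.15,0,1,0,0,0.2,0,1,0,0,0.2,0],
)

```text
time_s: 5.25
ee_pos: [0.6201, 0.2967, 0.2986]
eef_rot: [3.137, -0.002, 1.509]
force: [0.9, 0.4, 0.1]
grip_width: 0.0098
```

```bash
python3 - <<'E'
from h import *
cv2.imwrite("pics/w3.png",vision.camera("wrist"));im=vision.camera("scene"); cv2.imwrite("pics/s3.png",cv2.resize(im[150:330,260:500],None,fx=2.5,fy=2.5))
E
```

```text
(no output)
```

View pics/w3.png

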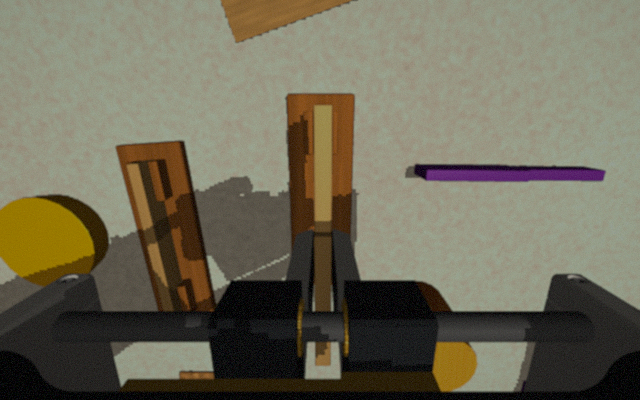

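View pics/s3.png

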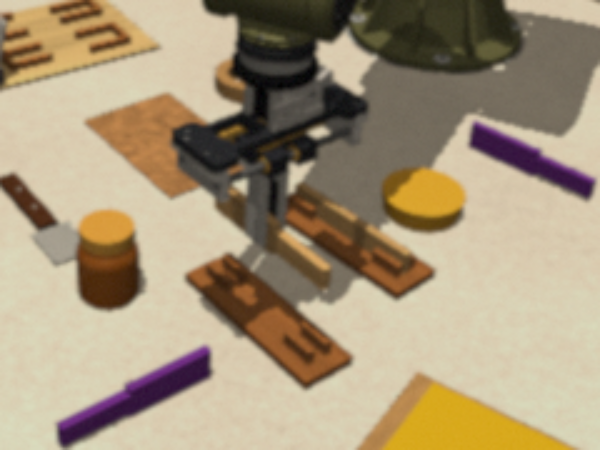

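Call:
arm_command(
  plan=[1,-0.1,-0.26,0,0,1,-0.2,-0.52,0,0,1,-0.3,-0.782,0,0,1,-0.3,-0.782,0,0,1,-0.3,-0.782,0,0,1,-0.3,-0.782,0,0,1,-0.3,-0.782,0,0,1,-0.3,-0.782,0,0,1,-0.3,-0.782,-0.1,0,1,-0.3,-0.782,-0.17,0,1,-0.3,-0.782,-0.17,0,1,-0.3,-0.782,-0.17,0],
)

```text
time_s: 6.55
ee_pos: [0.5001, -0.0158, 0.2276]
eef_rot: [-3.14, -0.0, 1.51]
force: [0.7, 0.3, -0.3]
grip_width: 0.0098
```

```bash
python3 - <<'E'
from h import *
o=sensors.get_obs();print(o['ee_pos'],o['eef_rot'],o['force'])
cv2.imwrite("pics/w4.png",vision.camera("wrist"));im=vision.camera("scene"); cv2.imwrite("pics/s4.png",cv2.resize(im[130:280,240:440],None,fx=3,fy=3))
E
```

```text
[ 0.50005021 -0.01580247  0.22758306] [-3.14026002e+00 -1.13127816e-04  1.50959372e+00] [ 0.73738351  0.30371332 -0.30147152]
```

View pics/s4.png

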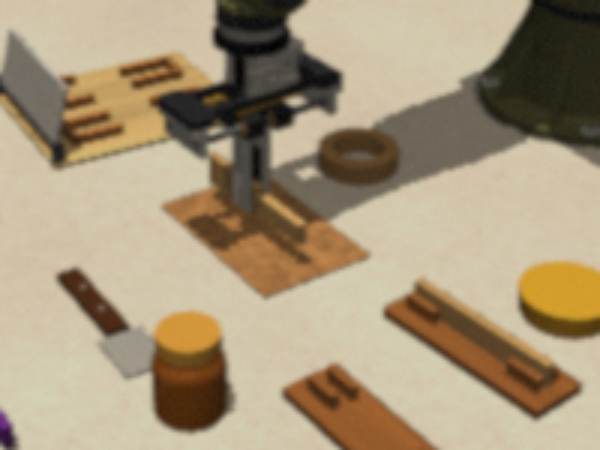

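View pics/w4.png

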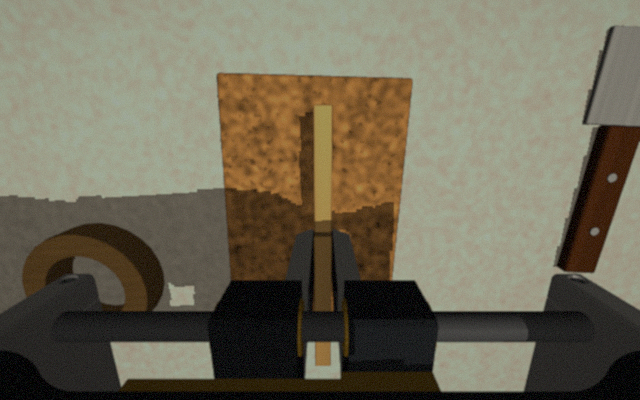

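Call:
arm_command(
  plan=[1,0,0,-0.03,0,1,0,0,-0.045,0,1,0,0,-0.049,0,1,0,0,-0.049,0],
)

```text
time_s: 7.05
ee_pos: [0.4998, -0.0162, 0.2079]
eef_rot: [-3.141, 0.0, 1.509]
force: [0.0, 0.5, -0.1]
grip_width: 0.0101
```

Call:
arm_command(
  plan=[1,0,0,-0.0025,0,1,0,0,-0.0025,0,-1,0,0,-0.0025,0,-1,0,0,-0.0025,0,-1,0,0,-0.0025,0,-1,0,0,-0.0025,0,-1,0,0,-0.0025,0,-1,0,0,-0.0025,0,-1,0,0,-0.0025,0,-1,0,0,-0.0025,0,-1,0,0,-0.0025,0,-1,0,0,-0.0025,0,-1,0,0,-0.0025,0,-1,0,0,-0.0025,0],
)

```text
time_s: 8.45
ee_pos: [0.4999, -0.0162, 0.207]
eef_rot: [-3.142, 0.0, 1.509]
force: [-0.3, 0.8, -0.1]
grip_width: 0.0941
```

```bash
python3 - <<'E'
from h import *
o=sensors.get_obs();print(o['ee_pos'],o['eef_rot'],o['force'])
cv2.imwrite("pics/w5.png",vision.camera("wrist"));im=vision.camera("scene"); cv2.imwrite("pics/s5.png",cv2.resize(im[180:240,290:380],None,fx=6,fy=6))
E
```

```text
[ 0.49985099 -0.01618377  0.20702616] [-3.14154535e+00  6.35130676e-06  1.50921338e+00] [-0.27069715  0.79610632 -0.11079341]
```

View pics/s5.png

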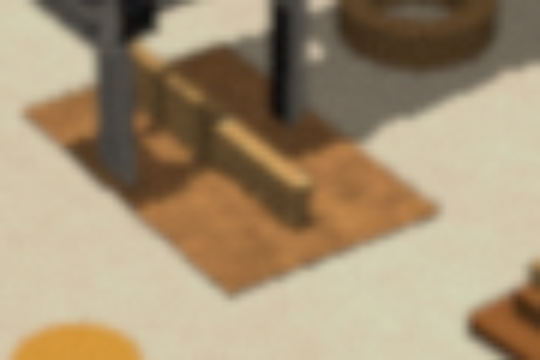

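View pics/w5.png

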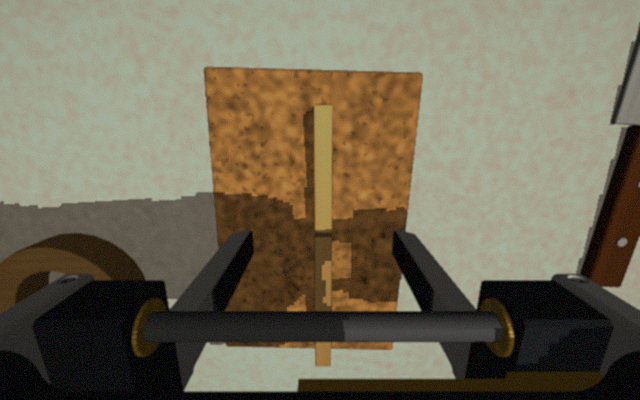

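Call:
arm_command(
  plan=[-1,0,0,0.055,0,-1,0,0,0.055,0,-1,-0.09,0,0.055,0,-1,-0.1,0,0.055,0,-1,-0.11,0,0.055,0,-1,-0.12,0,0.055,0,-1,-0.13,0,0.055,0,-1,-0.14,0,0.055,0,-1,-0.15,0,0.055,0,-1,-0.16,0,0.06,0,-1,-0.12,0,0.08,0,-1,-0.06,0,0.25,0,-1,-0.06,0,0.25,0,-1,-0.06,0,0.25,0,-1,-0.06,0,0.25,0],
)

```text
time_s: 10.05
ee_pos: [0.4754, -0.0162, 0.3066]
eef_rot: [-3.141, -0.0, 1.509]
force: [-0.0, -0.2, -0.4]
grip_width: 0.0935
```

```bash
python3 - <<'E'
from h import *
o=sensors.get_obs();print(o['ee_pos'],o['eef_rot'],o['force'])
cv2.imwrite("pics/w6.png",vision.camera("wrist"));prm=P("wrist"); np.savez("w6.npz",K=prm[0],R=prm[1],t=prm[2]);im=vision.camera("scene"); cv2.imwrite("pics/s6.png",cv2.resize(im[170:250,280:390],None,fx=6,fy=6))
E
```

```text
[ 0.47543117 -0.01615062  0.3065681 ] [-3.14129360e+00 -9.62123771e-06  1.50922686e+00] [-0.03554638 -0.2055266  -0.39614509]
```

View pics/s6.png

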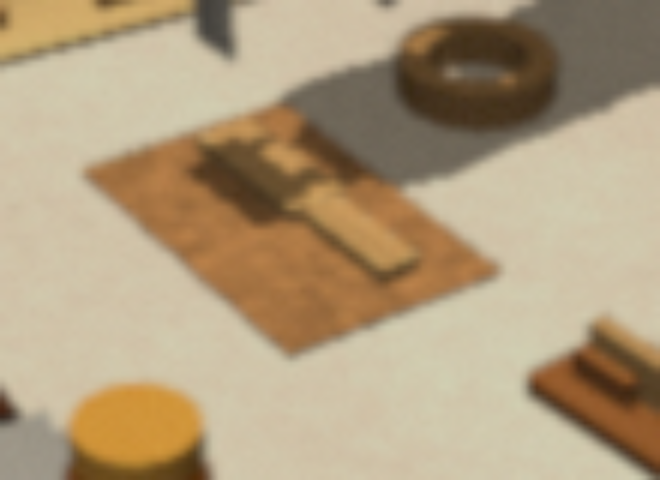

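View pics/w6.png

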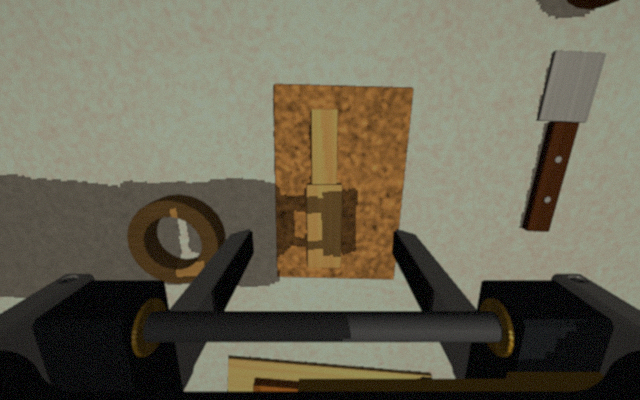

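```bash
python3 - <<'E'
from h import *
im=cv2.imread("pics/w6.png")
cv2.imwrite("pics/w6a.png",cv2.convertScaleAbs(cv2.resize(im[95:285,270:420],None,fx=3,fy=3,interpolation=cv2.INTER_CUBIC),alpha=1.5))
cv2.imwrite("pics/w6b.png",cv2.convertScaleAbs(cv2.resize(im[40:240,505:625],None,fx=3,fy=3,interpolation=cv2.INTER_CUBIC),alpha=1.5))
E
```

```text
(no output)
```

View pics/w6a.png

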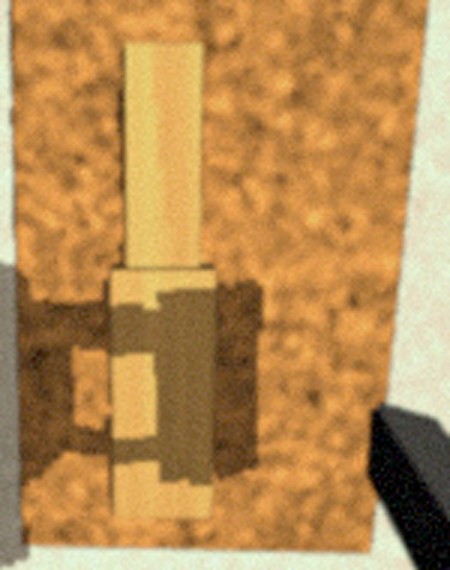

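View pics/w6b.png

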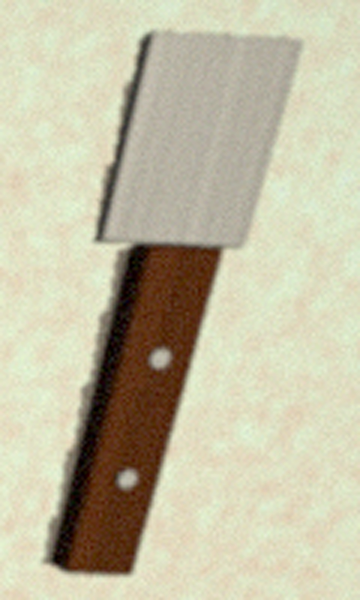

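```bash
python3 - <<'E'
from h import *
z=np.load("w6.npz"); prm=(z['K'],z['R'],z['t'])
def w(pts,off,zz): return np.array([ray("",(off[1]+y/3,off[0]+x/3),zz,prm)[:2] for x,y in pts])
a=w([(126,43),(202,43),(109,270),(215,270),(113,518),(210,518)],(270,95),.014)
n,s,e=[(a[i]+a[i+1])/2 for i in(0,2,4)]
print("bar",n.round(4),s.round(4),e.round(4),np.linalg.norm(n-e),np.linalg.norm(s-e)); d=n-e; print("mid",((n+e)/2).round(4),np.degrees(np.arctan2(d[1],d[0])))
b=w([(152,32),(302,42)],(505,40),.007); h=w([(68,572),(132,572),(160,358),(127,478)],(505,40),.010)
be=b.mean(0); he=h[:2].mean(0); d=be-he; print("scr",be,he,np.linalg.norm(d),np.degrees(np.arctan2(d[1],d[0])),"mid",((be+he)/2).round(4),"rivets",h[2:], np.degrees(np.arctan2(*(h[2]-h[3])[::-1])))
print(np.linalg.norm(b[0]-b[1]),np.linalg.norm(h[0]-h[1]))
E
```

```text
bar [0.4827 0.0719] [0.4779 0.002 ] [ 0.4724 -0.0872] 0.15947916594567893 0.0894330583413433
mid [ 0.4775 -0.0076] 86.28657414837079
scr [0.7105266  0.10605427] [ 0.69531492 -0.06046348] 0.16721110536377481 84.78042019824963 mid [0.7029 0.0228] rivets [[ 0.70385781  0.01257656]
 [ 0.69943067 -0.02711892]] 83.6362455894788
0.044712766598362264 0.02195572804855224
```

Call:
arm_command(
  plan=[-1,-0.075,-0.76,0.275,-0.7875,-1,-0.075,-0.76,0.275,-0.7875,-1,-0.075,-0.76,0.275,-0.7875,-1,-0.075,-0.76,0.275,-0.7875,-1,-0.075,-0.76,0.275,-0.7875,-1,-0.075,-0.76,0.275,-0.7875,-1,-0.075,-0.76,0.275,-0.7875,-1,-0.075,-0.76,0.275,-0.7875,-1,-0.075,-0.76,0.275,-0.7875,-1,-0.075,-0.76,0.275,-0.7875,-1,-0.075,-0.76,0.275,-0.7875,-1,-0.075,-0.76,0.275,-0.7875,-1,-0.075,-0.76,0.275,-0.7875,-1,-0.075,-0.76,0.275,-0.7875],
)

```text
time_s: 11.55
ee_pos: [0.4458, -0.3202, 0.4166]
eef_rot: [-3.141, 0.001, -0.137]
force: [-0.4, 0.5, 0.5]
grip_width: 0.0938
```

```bash
python3 - <<'E'
from h import *
o=sensors.get_obs();print(o['ee_pos'],o['eef_rot'],o['force'])
cv2.imwrite("pics/w7.png",vision.camera("wrist"));prm=P("wrist"); np.savez("w7.npz",K=prm[0],R=prm[1],t=prm[2])
for n,zz in(("bar_place",.011),("bar_place_wide",.011),("scraper_place",.011),("scraper_place_blade",.011),("flap_hinge",.024),("tray",0)):
    for d in vision.pinpoint(n,"wrist")[:2]: print(n,np.round(d["at"],1),round(d["confidence"],2),ray("wrist",d["at"],zz).round(4))
E
```

```text
[ 0.44583642 -0.3201731   0.41659843] [-3.14121425e+00  6.53204491e-04 -1.36548245e-01] [-0.40099344  0.52068785  0.52013002]
bar_place [171.8 291.2] 0.96 [ 0.4622 -0.279   0.011 ]
bar_place_wide [228.6 290.1] 0.81 [ 0.3811 -0.2636  0.011 ]
bar_place_wide [168.9 327.9] 0.43 [ 0.4593 -0.3289  0.011 ]
scraper_place [171.7 360.7] 0.57 [ 0.4493 -0.3725  0.011 ]
scraper_place [174.   94.4] 0.56 [ 0.4963 -0.0133  0.011 ]
scraper_place_blade [109.1 369.2] 0.81 [ 0.5285 -0.3916  0.011 ]
scraper_place_blade [4.5 8.4] 0.73 [0.7032 0.0152 0.011 ]
flap_hinge [ 75.9 327.3] 0.93 [ 0.5733 -0.3433  0.024 ]
flap_hinge [ 82.1 330.2] 0.23 [ 0.566  -0.3459  0.024 ]
tray [164.3 326.1] 0.81 [ 0.4641 -0.3273  0.    ]
```

View pics/w7.png

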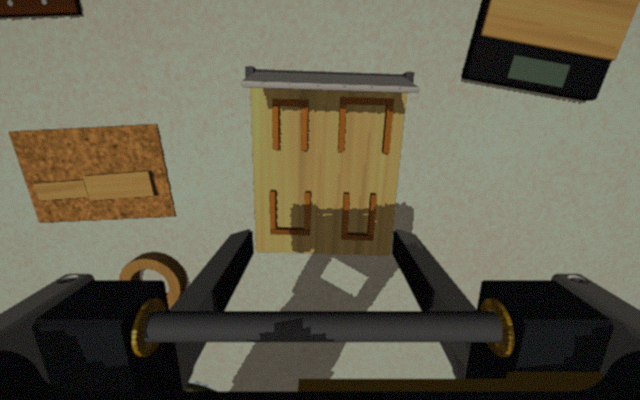

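```bash
python3 - <<'E'
from h import *
im=cv2.imread("pics/w7.png")
cv2.imwrite("pics/w7a.png",cv2.convertScaleAbs(cv2.resize(im[65:165,240:420],None,fx=4.4,fy=4.4,interpolation=cv2.INTER_CUBIC),alpha=1.4))
cv2.imwrite("pics/w7b.png",cv2.convertScaleAbs(cv2.resize(im[165:265,240:420],None,fx=4.4,fy=4.4,interpolation=cv2.INTER_CUBIC),alpha=1.4))
E
```

```text
(no output)
```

View pics/w7a.png

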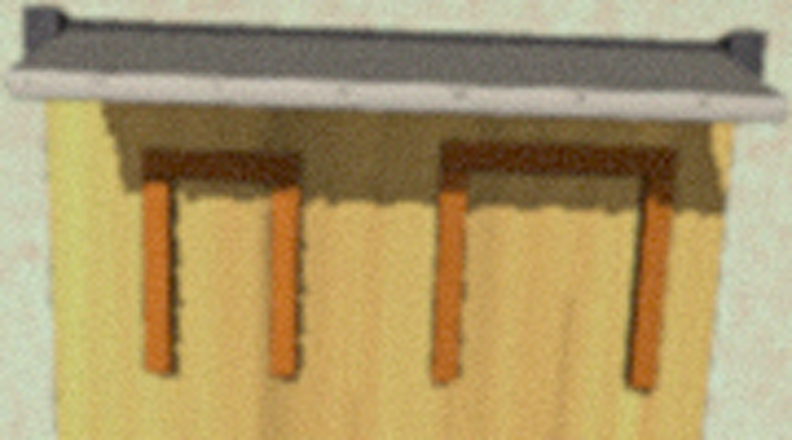

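View pics/w7b.png

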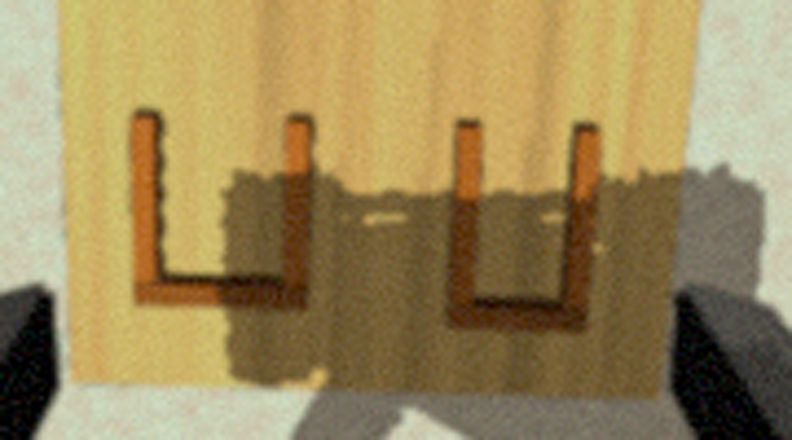

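```bash
cat >> h.py <<'E'
TP=[((142,150),(91,70.5)),((300,153),(91,25.5)),((147,374),(28,70.5)),((175,376),(28,62.5)),((272,378),(28,33.5)),((299,380),(28,25.5)),
((440,140),(96,-14.5)),((678,148),(96,-81.5)),((432,382),(28,-14.5)),((458,384),(28,-22.5)),((628,388),(28,-73.5)),((655,391),(28,-81.5))]
TQ=[((134,118),(-28,76)),((160,118),(-28,68)),((287,124),(-28,28)),((312,124),(-28,20)),((136,304),(-91,76)),((306,307),(-91,20)),
((457,127),(-28,-25.5)),((481,128),(-28,-33.5)),((575,130),(-28,-62.5)),((598,132),(-28,-70.5)),((449,326),(-96,-25.5)),((586,330),(-96,-70.5))]
E
python3 - <<'E'
from h import *
from scipy.optimize import least_squares
z=np.load("w7.npz"); prm=(z['K'],z['R'],z['t'])
obs=[(65+p[1]/4.4,240+p[0]/4.4,*m,18) for p,m in TP]+[(165+p[1]/4.4,240+p[0]/4.4,*m,18) for p,m in TQ]+[(165+383/4.4,240+70/4.4,-125,100,6),(165+397/4.4,240+660/4.4,-125,-100,6)]
def f(v):
    c,s=np.cos(v[2]),np.sin(v[2]); r=[]
    for a,b,x,y,h in obs:
        x,y=x/1e3,y/1e3; r+=list(proj("",(v[0]+c*x-s*y,v[1]+s*x+c*y,h/1e3),prm)-(a,b))
    return np.array(r)
r=least_squares(f,[.455,-.325,-.17],loss='soft_l1'); v=r.x; print(v.round(4),np.degrees(v[2]),np.abs(f(v)).max(),f(v).reshape(-1,2).round(1).tolist())
np.save("tray.npy",v)
c,s=np.cos(v[2]),np.sin(v[2]); T=lambda x,y:(round(v[0]+c*x-s*y,4),round(v[1]+s*x+c*y,4))
print("bar",T(0,.048),"wide",T(-.08,.048),"scr",T(0,-.048),"hinge",T(.118,0))
E
```

```text
[ 0.4555 -0.3259 -0.1672] -9.58233807062204 1.3267618741584783 [[-0.1, -0.2], [0.3, 0.0], [0.0, -0.5], [-0.2, -0.7], [-0.0, -0.5], [-0.3, -0.5], [0.1, 0.5], [-0.0, 0.2], [0.2, -0.2], [-0.1, 0.0], [0.2, 0.3], [-0.3, 0.3], [-0.3, -0.9], [-0.1, -0.9], [-0.6, -0.3], [-0.5, -0.1], [0.5, -0.4], [0.9, 0.4], [-0.2, 0.4], [-0.2, 0.8], [-0.1, 0.7], [-0.3, 1.3], [0.7, -0.2], [0.7, 0.1], [0.1, 0.3], [0.6, 0.1]]
bar (np.float64(0.4635), np.float64(-0.2786)) wide (np.float64(0.3846), np.float64(-0.2652)) scr (np.float64(0.4475), np.float64(-0.3732)) hinge (np.float64(0.5718), np.float64(-0.3455))
```

Call:
arm_command(
  plan=[-1,0.078,0.7615,-0.279,0.784,-1,0.078,0.7615,-0.279,0.784,-1,0.078,0.7615,-0.279,0.784,-1,0.078,0.7615,-0.279,0.784,-1,0.078,0.7615,-0.279,0.784,-1,0.078,0.7615,-0.279,0.784,-1,0.078,0.7615,-0.279,0.784,-1,0.078,0.7615,-0.279,0.784,-1,0.078,0.7615,-0.279,0.784,-1,0.078,0.7615,-0.279,0.784,-1,0.078,0.7615,-0.279,0.784,-1,0.078,0.7615,-0.279,0.784,-1,0.078,0.7615,-0.279,0.784,-1,0.078,0.7615,-0.4,0.784,-1,0.078,0.7615,-0.48,0.784,-1,0.078,0.7615,-0.48,0.784],
)

```text
time_s: 13.5
ee_pos: [0.4761, -0.0155, 0.2219]
eef_rot: [-3.135, -0.0, 1.498]
force: [-0.5, -0.5, -0.3]
grip_width: 0.0943
```

```bash
python3 - <<'E'
from h import *
o=sensors.get_obs();print(o['ee_pos'],o['eef_rot'],o['force'])
cv2.imwrite("pics/w8.png",vision.camera("wrist"))
E
```

```text
[ 0.47609205 -0.01552808  0.22191611] [-3.13515217e+00 -2.30871553e-04  1.49848976e+00] [-0.5363806  -0.4956488  -0.32226576]
```

View pics/w8.png

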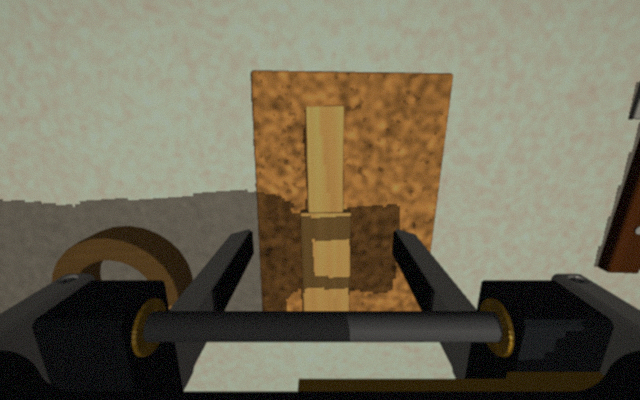

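Call:
arm_command(
  plan=[-1,0.0025,0,-0.03,0,-1,0.0025,0,-0.0425,0,-1,0.0025,0,-0.0425,0],
)

```text
time_s: 13.85
ee_pos: [0.4781, -0.0156, 0.2082]
eef_rot: [3.141, -0.0, 1.501]
force: [0.1, -0.1, -0.2]
grip_width: 0.0942
```

Call:
arm_command(
  plan=[-1,-0.001,0,-0.0085,0.0025,1,-0.001,0,-0.0085,0.0025,1,-0.001,0,-0.0085,0.0025,1,-0.001,0,-0.0085,0.0025,1,-0.001,0,-0.0085,0.0025,1,-0.001,0,-0.0085,0.0025,1,-0.001,0,-0.0085,0.0025,1,-0.001,0,-0.0085,0.0025,1,-0.001,0,-0.0085,0.0025,1,-0.001,0,-0.0085,0.0025,1,-0.001,0,-0.0085,0.0025],
  newtons=20,
)

```text
time_s: 14.95
ee_pos: [0.4777, -0.0156, 0.2047]
eef_rot: [-3.142, 0.0, 1.507]
force: [-0.3, 0.3, -0.5]
grip_width: 0.0347
```

Call:
arm_command(
  plan=[1,0,0,0.12,0,1,0,0,0.24,0,1,0,-0.1,0.3,-0.07,1,-0.055,-0.654,0.3,-0.7993,1,-0.055,-0.654,0.3,-0.7993,1,-0.055,-0.654,0.3,-0.7993,1,-0.055,-0.654,0.3,-0.7993,1,-0.055,-0.654,0.3,-0.7993,1,-0.055,-0.654,0.3,-0.7993,1,-0.055,-0.654,0.3,-0.7993,1,-0.055,-0.654,0.3,-0.7993,1,-0.055,-0.654,0.3,-0.7993,1,-0.055,-0.654,0.3,-0.7993,1,-0.055,-0.654,0.3,-0.7993,1,-0.055,-0.654,0.3,-0.7993,1,-0.055,-0.654,0.2,-0.7993,1,-0.055,-0.654,0.1,-0.7993,1,-0.055,-0.654,0.065,-0.7993,1,-0.055,-0.654,0.065,-0.7993,1,-0.055,-0.654,0.065,-0.7993],
)

```text
time_s: 16.95
ee_pos: [0.4561, -0.2775, 0.2321]
eef_rot: [3.141, -0.001, -0.166]
force: [1.1, 0.4, -1.1]
grip_width: 0.0352
```

```bash
python3 - <<'E'
from h import *
o=sensors.get_obs();print(o['ee_pos'],o['eef_rot'],o['force'],o['grip_width'])
im=vision.camera("wrist");cv2.imwrite("pics/w9.png",im)
prm=P("wrist"); np.savez("w9.npz",K=prm[0],R=prm[1],t=prm[2])
E
```

```text
[ 0.45610456 -0.27748539  0.23207018] [ 3.14094236e+00 -1.40539278e-03 -1.65758916e-01] [ 1.07092525  0.44648691 -1.13448509] 0.03519927370170307
```

View pics/w9.png

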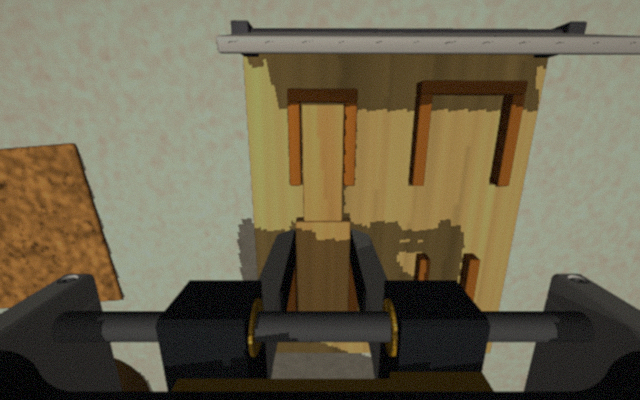

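```bash
python3 - <<'E'
from h import *
im=cv2.imread("pics/w9.png")
cv2.imwrite("pics/w9a.png",cv2.convertScaleAbs(cv2.resize(im[75:235,270:380],None,fx=3.7,fy=3.7,interpolation=cv2.INTER_CUBIC),alpha=1.4))
z=np.load("w9.npz"); prm=(z['K'],z['R'],z['t']); v=np.load("tray.npy");c,s=np.cos(v[2]),np.sin(v[2])
for x,y,h in((91,70.5,18),(91,25.5,18),(28,70.5,18),(28,25.5,18),(28,62.5,18),(28,33.5,18),(80,60,41.4),(80,36,41.4),(10,65.5,41.4),(10,30.5,41.4)):
    print((x,y,h),((proj("",(v[0]+(c*x-s*y)/1e3,v[1]+(s*x+c*y)/1e3,h/1e3),prm)-(75,270))*3.7).round(0)[::-1])
E
```

```text
(91, 70.5, 18) [65. 54.]
(91, 25.5, 18) [327.  55.]
(28, 70.5, 18) [ 76. 412.]
(28, 25.5, 18) [315. 412.]
(28, 62.5, 18) [118. 412.]
(28, 33.5, 18) [272. 412.]
(80, 60, 41.4) [118. 116.]
(80, 36, 41.4) [274. 116.]
(10, 65.5, 41.4) [ 93. 545.]
(10, 30.5, 41.4) [297. 545.]
```

View pics/w9a.png

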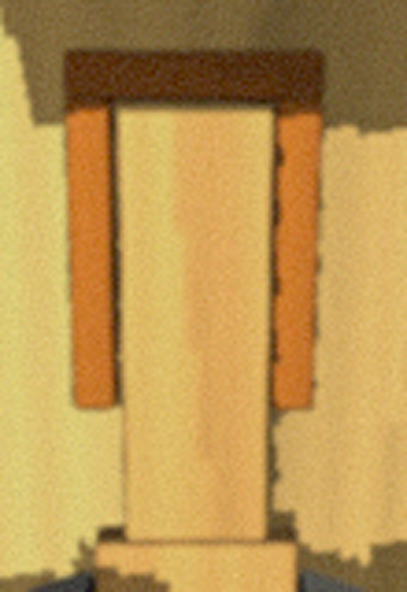

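Call:
arm_command(
  plan=[1,-0.002,0,-0.025,0,1,-0.002,0,-0.05,0,1,-0.002,0,-0.0625,0,1,-0.002,0,-0.0625,0,1,-0.002,0,-0.0625,0],
)

```text
time_s: 17.5
ee_pos: [0.4548, -0.2771, 0.2055]
eef_rot: [-3.141, 0.0, -0.167]
force: [-1.3, 1.2, 3.1]
grip_width: 0.0346
```

Call:
arm_command(
  plan=[-1,0,0,0.001,0,-1,0,0,0.002,0,-1,0,0,0.002,0,-1,0,0,0.002,0,-1,0,0,0.002,0,-1,0,0,0.002,0,-1,0,0,0.1,0,-1,0,0,0.2,0,-1,0,0,0.3,0,-1,0,0,0.3,0,-1,0,0,0.3,0],
)

```text
time_s: 18.6
ee_pos: [0.4548, -0.2771, 0.326]
eef_rot: [3.141, -0.001, -0.167]
force: [0.7, 0.4, -0.4]
grip_width: 0.0937
```

```bash
python3 - <<'E'
from h import *
o=sensors.get_obs();print(o['ee_pos'],o['eef_rot'],o['force'],o['grip_width'])
im=vision.camera("wrist");cv2.imwrite("pics/w10.png",im)
prm=P("wrist"); np.savez("w10.npz",K=prm[0],R=prm[1],t=prm[2])
cv2.imwrite("pics/w10a.png",cv2.convertScaleAbs(cv2.resize(im[60:280,240:420],None,fx=2.7,fy=2.7,interpolation=cv2.INTER_CUBIC),alpha=1.4))
E
```

```text
[ 0.45477054 -0.27710183  0.32595781] [ 3.14102702e+00 -1.14614801e-03 -1.66956259e-01] [ 0.67577244  0.42231339 -0.400603  ] 0.09367724370857292
```

View pics/w10a.png

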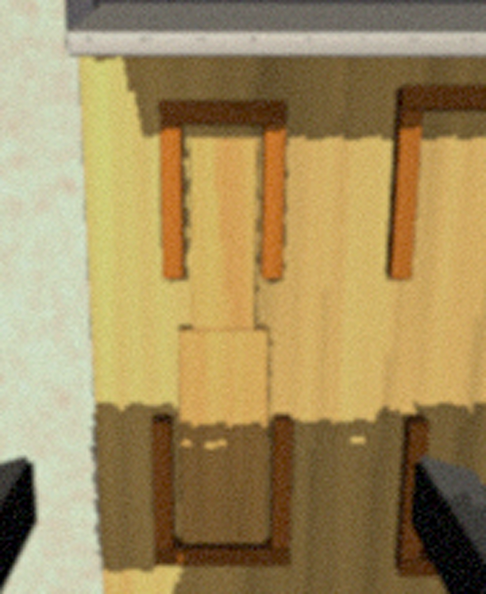

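Call:
arm_command(
  plan=[-1,0.613,0.743,0,0.784,-1,0.613,0.743,0,0.784,-1,0.613,0.743,0,0.784,-1,0.613,0.743,0,0.784,-1,0.613,0.743,0,0.784,-1,0.613,0.743,0,0.784,-1,0.613,0.743,0,0.784,-1,0.613,0.743,0,0.784,-1,0.613,0.743,0,0.784,-1,0.613,0.743,0,0.784,-1,0.613,0.743,0,0.784,-1,0.613,0.743,0,0.784,-1,0.613,0.743,0,0.784,-1,0.613,0.743,0,0.784],
)

```text
time_s: 20.05
ee_pos: [0.7, 0.0199, 0.3249]
eef_rot: [-3.141, 0.0, 1.472]
force: [-0.3, 0.5, 1.2]
grip_width: 0.0938
```

```bash
python3 - <<'E'
from h import *
o=sensors.get_obs();print(o['ee_pos'],o['eef_rot'],o['force'],o['grip_width'])
im=vision.camera("wrist");cv2.imwrite("pics/w11.png",im)
prm=P("wrist"); np.savez("w11.npz",K=prm[0],R=prm[1],t=prm[2])
cv2.imwrite("pics/w11a.png",cv2.convertScaleAbs(cv2.resize(im[70:280,240:420],None,fx=2.8,fy=2.8,interpolation=cv2.INTER_CUBIC),alpha=1.4))
E
```

```text
[0.70004748 0.01993273 0.32489006] [-3.14057247e+00  9.14819849e-05  1.47153731e+00] [-0.33994762  0.50665214  1.15191003] 0.09380207217625611
```

View pics/w11a.png

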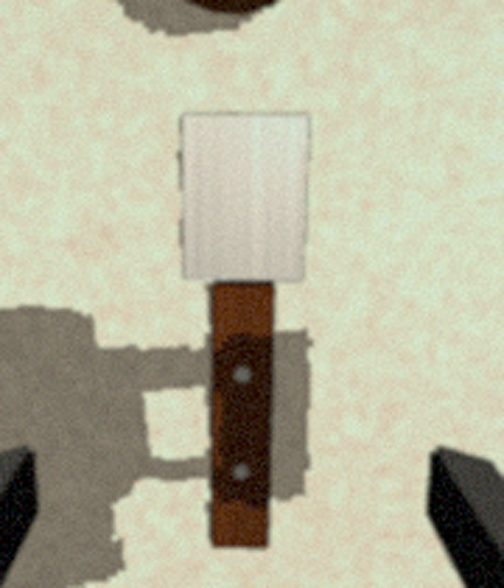

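View pics/w11.png

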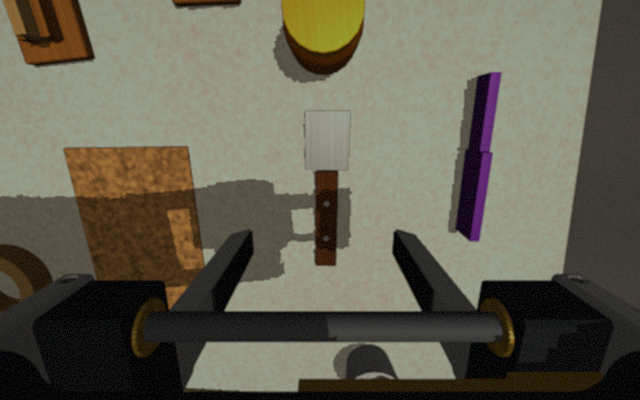

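```bash
python3 - <<'E'
from h import *
z=np.load("w11.npz"); prm=(z['K'],z['R'],z['t'])
def w(pts,zz): return np.array([ray("",(70+y/2.8,240+x/2.8),zz,prm)[:2] for x,y in pts])
b=w([(181,113),(311,116)],.006); j=w([(184,278),(303,280)],.006); h=w([(211,546),(268,546)],.010); hj=w([(210,283),(273,283)],.01); rv=w([(242,374),(241,471)],.01)
for n,q in(("blade",b),("jun",j),("hend",h),("hj",hj)): print(n,q.mean(0).round(4),np.linalg.norm(q[0]-q[1]).round(4))
a=lambda p,q:np.degrees(np.arctan2(*(p-q)[::-1]))
be,je,he,hje=[q.mean(0) for q in(b,j,h,hj)]
print(a(be,he),a(hje,he),a(be,je),a(rv[0],rv[1]),np.linalg.norm(be-he),"mid",((be+he)/2).round(4))
E
```

```text
blade [0.7143 0.1066] 0.0462
jun [0.7078 0.0479] 0.0447
hend [ 0.6959 -0.0607] 0.0233
hj [0.707  0.0472] 0.0234
83.7311750561245 84.1432977674078 83.74731203594531 84.01810306416728 0.1682521872551946 mid [0.7051 0.0229]
```

Call:
arm_command(
  plan=[-1,0.014,0.02,-0.1,-0.0035,-1,0.014,0.02,-0.2,-0.0035,-1,0.014,0.02,-0.28,-0.0035,-1,0.014,0.02,-0.295,-0.0035,-1,0.014,0.02,-0.295,-0.0035,-1,0.014,0.02,-0.295,-0.0035],
)

```text
time_s: 20.7
ee_pos: [0.7061, 0.028, 0.2099]
eef_rot: [3.139, -0.0, 1.467]
force: [0.1, -0.5, -0.0]
grip_width: 0.0936
```

```bash
python3 - <<'E'
from h import *
o=sensors.get_obs();print(o['ee_pos'],o['eef_rot'],o['force'],o['grip_width'])
im=vision.camera("wrist");cv2.imwrite("pics/w12.png",im)
E
```

```text
[0.70614653 0.02797558 0.20993305] [ 3.13867304e+00 -3.03522129e-04  1.46705494e+00] [ 0.13608812 -0.52750145 -0.04482738] 0.09363688157161697
```

View pics/w12.png

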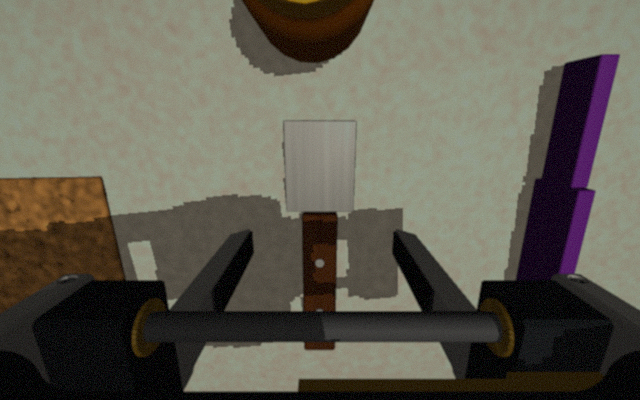

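Call:
arm_command(
  plan=[-1,-0.0025,0,-0.0185,0,-1,-0.0025,0,-0.0185,0,1,-0.0025,0,-0.0185,0,1,-0.0025,0,-0.0185,0,1,-0.0025,0,-0.0185,0,1,-0.0025,0,-0.0185,0,1,-0.0025,0,-0.0185,0,1,-0.0025,0,-0.0185,0,1,-0.0025,0,-0.0185,0,1,-0.0025,0,-0.0185,0,1,-0.0025,0,-0.0185,0,1,-0.0025,0,-0.0185,0,1,-0.0025,0,-0.0185,0,1,-0.0025,0,-0.0185,0],
  newtons=30,
)

```text
time_s: 22.15
ee_pos: [0.7047, 0.028, 0.2002]
eef_rot: [-3.142, 0.0, 1.468]
force: [0.1, -0.3, 1.1]
grip_width: 0.0231
```

Call:
arm_command(
  plan=[1,0,0,0.1,0,1,0,0,0.2,0,1,-0.02,-0.05,0.3,0,1,-0.6305,-0.9,0.3,-0.781,1,-0.6305,-0.9,0.3,-0.781,1,-0.6305,-0.9,0.3,-0.781,1,-0.6305,-0.9,0.3,-0.781,1,-0.6305,-0.9,0.3,-0.781,1,-0.6305,-0.9,0.3,-0.781,1,-0.6305,-0.9,0.3,-0.781,1,-0.6305,-0.9,0.3,-0.781,1,-0.6305,-0.9,0.3,-0.781,1,-0.6305,-0.9,0.3,-0.781,1,-0.6305,-0.9,0.3,-0.781,1,-0.6305,-0.9,0.3,-0.781,1,-0.6305,-0.9,0.3,-0.781,1,-0.6305,-0.9,0.3,-0.781],
)

```text
time_s: 23.85
ee_pos: [0.4526, -0.3318, 0.3202]
eef_rot: [-3.142, 0.0, -0.164]
force: [0.5, 0.2, -2.0]
grip_width: 0.024
```

Call:
arm_command(
  plan=[1,0,-0.1055,0,-0.0015,1,0,-0.1055,-0.1,-0.0015,1,0,-0.1055,-0.18,-0.0015,1,0,-0.1055,-0.22,-0.0015,1,0,-0.1055,-0.22,-0.0015,1,0,-0.1055,-0.22,-0.0015],
)

```text
time_s: 24.45
ee_pos: [0.4527, -0.3742, 0.2329]
eef_rot: [3.141, -0.0, -0.17]
force: [-0.1, -0.3, -0.1]
grip_width: 0.0233
```

```bash
python3 - <<'E'
from h import *
o=sensors.get_obs();print(o['ee_pos'],o['eef_rot'],o['force'],o['grip_width'])
im=vision.camera("wrist")
cv2.imwrite("pics/w13a.png",cv2.convertScaleAbs(cv2.resize(im[20:280,190:430],None,fx=2.3,fy=2.3,interpolation=cv2.INTER_CUBIC),alpha=1.4))
prm=P("wrist");v=np.load("tray.npy");c,s=np.cos(v[2]),np.sin(v[2]); zb=o['ee_pos'][2]-.2002
for x,y,h in((96,-14.5,18),(96,-81.5,18),(28,-14.5,18),(28,-81.5,18),(28,-22.5,18),(28,-73.5,18),(85,-25,6+zb*1e3),(85,-71,6+zb*1e3),(25,-25,6+zb*1e3),(25,-71,6+zb*1e3)):
    print((x,y,round(h)),((proj("",(v[0]+(c*x-s*y)/1e3,v[1]+(s*x+c*y)/1e3,h/1e3),prm)-(20,190))*2.3).round(0)[::-1])
E
```

```text
[ 0.45272306 -0.37422638  0.23290556] [ 3.14132458e+00 -4.15367925e-04 -1.69674957e-01] [-0.08266132 -0.30629586 -0.12996132] 0.023302058055753305
(96, -14.5, 18) [185. 190.]
(96, -81.5, 18) [424. 189.]
(28, -14.5, 18) [197. 422.]
(28, -81.5, 18) [413. 421.]
(28, -22.5, 18) [223. 422.]
(28, -73.5, 18) [388. 421.]
(85, -25, 39) [215. 231.]
(85, -71, 39) [395. 231.]
(25, -25, 39) [223. 453.]
(25, -71, 39) [387. 453.]
```

View pics/w13a.png

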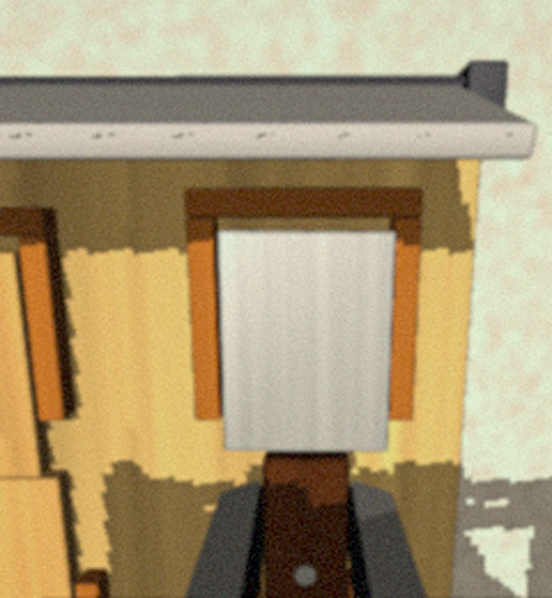

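Call:
arm_command(
  plan=[1,0,0,-0.025,0.0005,1,0,0,-0.05,0.0005,1,0,0,-0.064,0.0005,1,0,0,-0.064,0.0005,1,0,0,-0.064,0.0005],
)

```text
time_s: 25.0
ee_pos: [0.4525, -0.3742, 0.2064]
eef_rot: [-3.141, 0.0, -0.17]
force: [0.7, -0.6, -0.9]
grip_width: 0.0242
```

Call:
arm_command(
  plan=[-1,0,0,0,0,-1,0,0,0,0,-1,0,0,0,0,-1,0,0,0,0,-1,0,0,0,0,-1,0,0,0.1,0,-1,0,0,0.2,0,-1,0,0.06,0.3,0,-1,0,0.12,0.45,0,-1,0,0.12,0.5,0,-1,0,0.12,0.5,0,-1,0,0.12,0.5,0],
)

```text
time_s: 26.2
ee_pos: [0.4524, -0.326, 0.4069]
eef_rot: [3.141, -0.001, -0.17]
force: [0.2, 0.0, -0.4]
grip_width: 0.094
```

```bash
python3 - <<'E'
from h import *
o=sensors.get_obs();print(o['ee_pos'],o['eef_rot'],o['force'],o['grip_width'])
im=vision.camera("wrist"); cv2.imwrite("pics/w14.png",im)
cv2.imwrite("pics/w14a.png",cv2.convertScaleAbs(cv2.resize(im[65:270,230:430],None,fx=2.8,fy=2.8,interpolation=cv2.INTER_CUBIC),alpha=1.4))
prm=P("wrist");v=np.load("tray.npy");c,s=np.cos(v[2]),np.sin(v[2])
for x,y,h in((96,-14.5,18),(96,-81.5,18),(-91,76,18),(-96,-70.5,18),(85,-25,13),(85,-71,13),(-85,-36,16),(-85,-60,16),(80,60,16),(80,36,16),(-80,65.5,16),(-80,30.5,16)):
    print((x,y,round(h)),((proj("",(v[0]+(c*x-s*y)/1e3,v[1]+(s*x+c*y)/1e3,h/1e3),prm)-(65,230))*2.8).round(0)[::-1])
E
```

```text
[ 0.45237176 -0.32604583  0.40685071] [ 3.14111435e+00 -8.10819421e-04 -1.69906715e-01] [ 0.15943779  0.03192076 -0.35712729] 0.09399269956239723
(96, -14.5, 18) [292. 104.]
(96, -81.5, 18) [446. 103.]
(-91, 76, 18) [106. 501.]
(-96, -70.5, 18) [401. 510.]
(85, -25, 13) [315. 130.]
(85, -71, 13) [419. 130.]
(-85, -36, 16) [332. 488.]
(-85, -60, 16) [380. 488.]
(80, 60, 16) [122. 143.]
(80, 36, 16) [177. 142.]
(-80, 65.5, 16) [127. 479.]
(-80, 30.5, 16) [198. 479.]
```

View pics/w14a.png

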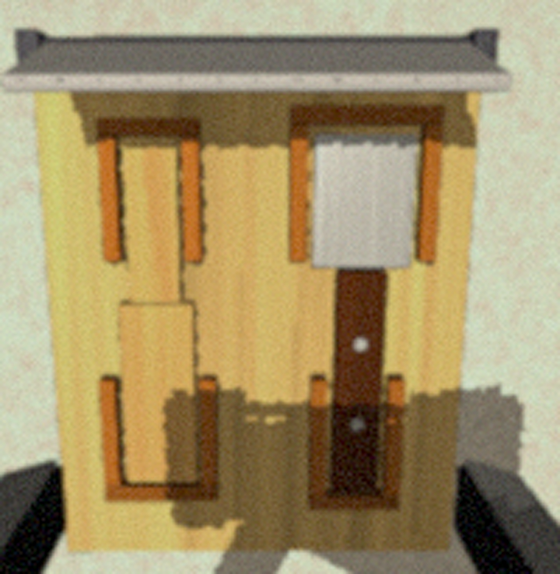

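Call:
arm_command(
  plan=[1,0.12,-0.02,0,0,1,0.24,-0.04,0,0,1,0.365,-0.06,-0.05,0,1,0.365,-0.06,-0.145,0,1,0.365,-0.06,-0.145,0,1,0.365,-0.06,-0.145,0,1,0.365,-0.06,-0.145,0,1,0.365,-0.06,-0.145,0,1,0.365,-0.06,-0.145,0,1,0.365,-0.06,-0.145,0,1,0.365,-0.06,-0.145,0,1,0.365,-0.06,-0.145,0,1,0.365,-0.06,-0.145,0,1,0.365,-0.06,-0.145,0,1,0.365,-0.06,-0.22,0,1,0.365,-0.06,-0.3225,0,1,0.365,-0.06,-0.3225,0,1,0.365,-0.06,-0.3225,0,1,0.365,-0.06,-0.3225,0],
  newtons=20,
)

```text
time_s: 28.15
ee_pos: [0.5988, -0.3504, 0.2803]
eef_rot: [3.14, -0.003, -0.17]
force: [0.2, 0.5, 0.1]
grip_width: 0.0007
```

```bash
python3 - <<'E'
from h import *
o=sensors.get_obs();print(o['ee_pos'],o['eef_rot'],o['force'],o['grip_width'])
im=vision.camera("scene")
cv2.imwrite("pics/s15.png",cv2.convertScaleAbs(cv2.resize(im[60:220,190:360],None,fx=4,fy=3.7,interpolation=cv2.INTER_CUBIC),alpha=1.2))
# path in command units relative to current
v=np.load("tray.npy");c,s=np.cos(v[2]),np.sin(v[2])
for th in(1.3,1.1,.9,.7,.5,.3,.15,0):
    x=118-55*np.cos(th)+3*np.sin(th)+8; z=24+55*np.sin(th)+3*np.cos(th)
    T=np.array([v[0]+c*x/1e3,v[1]+s*x/1e3,z/1e3+.199]); print(th,((T-o['ee_pos'])/.4).round(3))
E
```

```text
[ 0.59882737 -0.35041177  0.28027383] [ 3.14028680e+00 -3.00481104e-03 -1.70093451e-01] [0.19223092 0.45488891 0.07514462] 0.00066450746773512
1.3 [-0.077  0.014 -0.009]
1.1 [-0.103  0.018 -0.017]
0.9 [-0.126  0.022 -0.031]
0.7 [-0.147  0.026 -0.049]
0.5 [-0.163  0.028 -0.071]
0.3 [-0.175  0.03  -0.095]
0.15 [-0.181  0.031 -0.115]
0 [-0.183  0.032 -0.136]
```

View pics/s15.png

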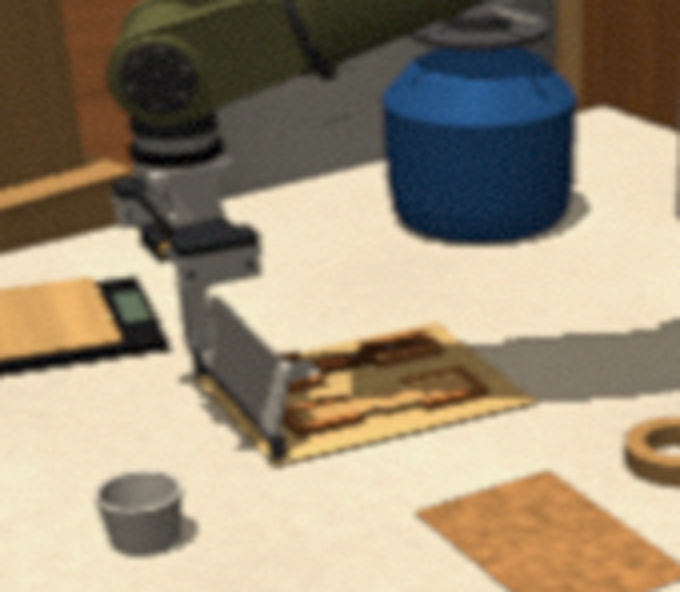

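Call:
arm_command(
  plan=[1,-0.04,0.007,-0.005,0,1,-0.077,0.014,-0.009,0,1,-0.09,0.016,-0.013,0,1,-0.103,0.018,-0.017,0,1,-0.115,0.02,-0.024,0,1,-0.126,0.022,-0.031,0,1,-0.137,0.024,-0.04,0,1,-0.147,0.026,-0.049,0,1,-0.155,0.027,-0.06,0,1,-0.163,0.028,-0.071,0],
)

```text
time_s: 29.2
ee_pos: [0.5332, -0.3389, 0.249]
eef_rot: [3.141, -0.001, -0.17]
force: [5.8, -0.3, 3.2]
grip_width: 0.0004
```

```bash
python3 - <<'E'
from h import *
o=sensors.get_obs();print(o['ee_pos'],o['eef_rot'],o['force'],o['grip_width'])
v=np.load("tray.npy");c,s=np.cos(v[2]),np.sin(v[2]); d=o['ee_pos'][:2]-v[:2]; print("tray xz tip",c*d[0]+s*d[1],-s*d[0]+c*d[1],o['ee_pos'][2]-.199)
im=vision.camera("scene")
cv2.imwrite("pics/s16.png",cv2.convertScaleAbs(cv2.resize(im[60:220,190:360],None,fx=4,fy=3.7,interpolation=cv2.INTER_CUBIC),alpha=1.2))
E
```

```text
[ 0.53322041 -0.33894813  0.24900866] [ 3.14144522e+00 -9.76114578e-04 -1.70089923e-01] [ 5.76655903 -0.29589759  3.15606477] 0.0004009189144936686
tray xz tip 0.07882133795832502 6.0066067773168266e-05 0.050008662872686016
```

View pics/s16.png

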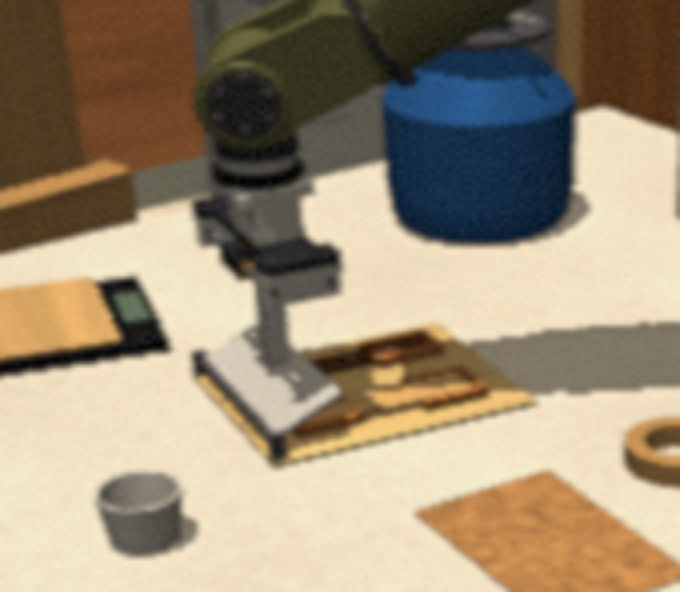

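Call:
arm_command(
  plan=[1,-0.006,0.001,-0.012,0,1,-0.012,0.002,-0.024,0,1,-0.016,0.003,-0.036,0,1,-0.019,0.003,-0.048,0,1,-0.02,0.003,-0.056,0,1,-0.02,0.003,-0.06,0,1,-0.02,0.003,-0.06,0,1,-0.02,0.003,-0.06,0,1,-0.02,0.003,-0.06,0],
)

```text
time_s: 30.15
ee_pos: [0.5255, -0.3378, 0.2263]
eef_rot: [3.141, -0.001, -0.17]
force: [2.8, 2.7, 13.1]
grip_width: 0.0003
```

```bash
python3 - <<'E'
from h import *
o=sensors.get_obs();print(o['ee_pos'],o['force'])
im=vision.camera("scene")
cv2.imwrite("pics/s17.png",cv2.convertScaleAbs(cv2.resize(im[60:220,190:360],None,fx=4,fy=3.7,interpolation=cv2.INTER_CUBIC),alpha=1.2))
E
```

```text
[ 0.52554969 -0.33776371  0.2262944 ] [ 2.84659708  2.70863998 13.08704081]
```

View pics/s17.png

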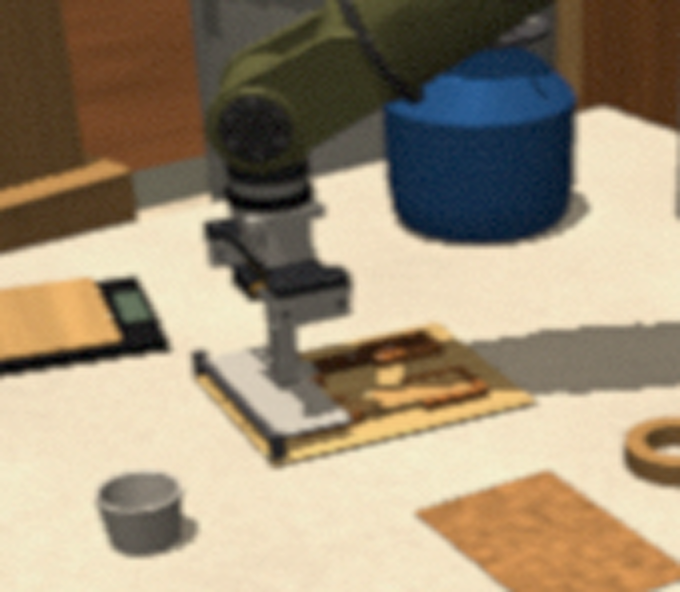

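Call:
arm_command(
  plan=[1,0,0,-0.003,0,1,0,0,-0.005,0,1,0,0,-0.005,0,1,0,0,-0.005,0,1,0,0,-0.005,0],
)

```text
time_s: 30.7
ee_pos: [0.5256, -0.3378, 0.2258]
eef_rot: [3.141, -0.002, -0.17]
force: [-3.8, 6.3, 28.5]
grip_width: 0.0005
```

Call:
arm_command(
  plan=[1,0.002,0,0.021,0,1,0.008,-0.001,0.043,0,1,0.014,-0.003,0.056,0,1,0.022,-0.004,0.069,0,1,0.038,-0.006,0.091,0,1,0.059,-0.01,0.11,0,1,0.083,-0.014,0.124,0,1,0.11,-0.018,0.132,0,1,0.15,-0.025,0.14,0,1,0.19,-0.032,0.15,0,1,0.2,-0.033,0.3,0,1,0.2,-0.033,0.5,0,1,0.1,-0.016,0.55,0,1,-0.1,0.016,0.55,0,1,-0.18,0.02,0.55,0,1,-0.18,0.02,0.55,0,1,-0.18,0.02,0.55,0],
)

```text
time_s: 32.4
ee_pos: [0.4508, -0.3296, 0.444]
eef_rot: [3.141, 0.001, -0.172]
force: [0.1, -0.3, 0.4]
grip_width: 0.0004
```

```bash
python3 - <<'E'
from h import *
o=sensors.get_obs();print(o['ee_pos'],o['eef_rot'],o['force'],np.abs(o['joint_vel']).max())
im=vision.camera("wrist"); cv2.imwrite("pics/w18.png",im)
cv2.imwrite("pics/w18a.png",cv2.convertScaleAbs(cv2.resize(im[65:280,220:440],None,fx=2.7,fy=2.7,interpolation=cv2.INTER_CUBIC),alpha=1.4))
im=vision.camera("scene"); cv2.imwrite("pics/s18.png",im)
E
```

```text
[ 0.45083421 -0.32964581  0.44401481] [ 3.14136285e+00  5.71927042e-04 -1.71827310e-01] [ 0.07800409 -0.281645    0.44866004] 0.08166321078688257
```

View pics/w18a.png

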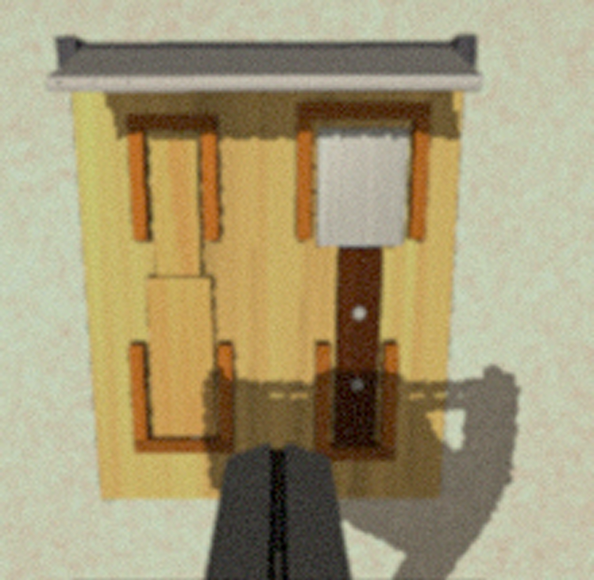

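View pics/s18.png

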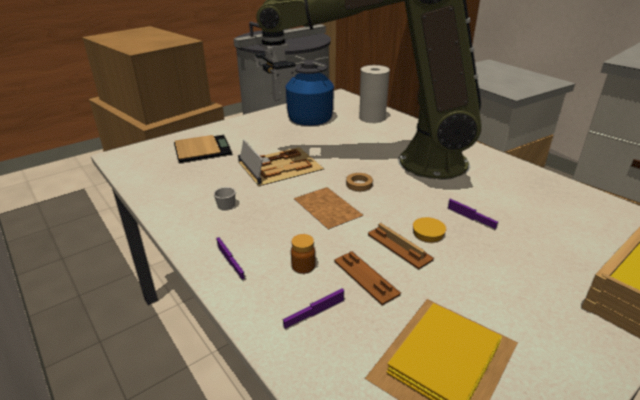

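```bash
python3 - <<'E'
from h import *
im=cv2.imread("pics/w18.png")
cv2.imwrite("pics/w18b.png",cv2.convertScaleAbs(cv2.resize(im[100:240,260:375],None,fx=4.2,fy=4.2,interpolation=cv2.INTER_CUBIC),alpha=1.8))
prm=P("wrist");v=np.load("tray.npy");c,s=np.cos(v[2]),np.sin(v[2])
for x,y,h in((-91,76,18),(-91,20,18),(-83,68,18),(-83,68,6),(91,70.5,18),(91,25.5,18),(80,60,16),(80,36,16),(10,65.5,16),(-80,65.5,16),(-80,30.5,16),(-80,65.5,6)):
    print((x,y,round(h)),((proj("",(v[0]+(c*x-s*y)/1e3,v[1]+(s*x+c*y)/1e3,h/1e3),prm)-(100,260))*4.2).round(0)[::-1])
E
```

```text
(-91, 76, 18) [ 43. 566.]
(-91, 20, 18) [198. 565.]
(-83, 68, 18) [ 64. 545.]
(-83, 68, 6) [ 69. 533.]
(91, 70.5, 18) [30. 37.]
(91, 25.5, 18) [170.  37.]
(80, 60, 16) [65. 73.]
(80, 36, 16) [139.  73.]
(10, 65.5, 16) [ 59. 287.]
(-80, 65.5, 16) [ 71. 535.]
(-80, 30.5, 16) [168. 535.]
(-80, 65.5, 6) [ 75. 525.]
```

View pics/w18b.png

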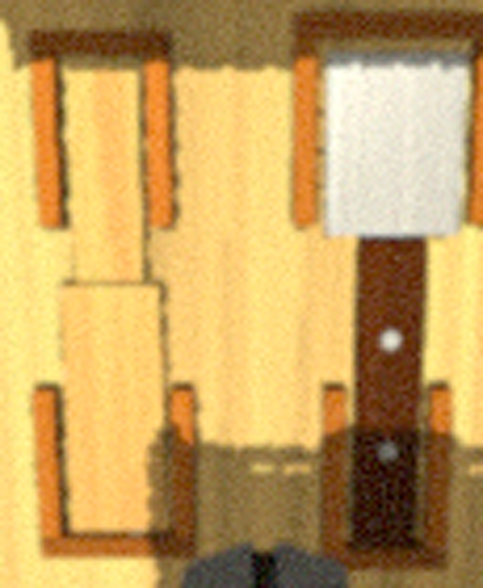

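```bash
python3 - <<'E'
from h import *
print(job.hand_in()); o=sensors.get_obs(); print(o['time_s'],o['force'])
E
```

```text
the job is handed in; nothing more can be done
None
the job is handed in; nothing more can be done
```

The job is done and handed in at about 32.5 s; the hand-in reports no verdict.

**What I did**
- **End bar:** I took the shouldered bar out of the stand farther from the robot and stood it on its edge on the mat. I tipped it onto its face with one open finger and let go, then gripped it again across its width. It went into its compartment with the wide end at tray -x.
- **Scraper:** I laid it in the other compartment with its blade in the wide part.
- **Flap:** I pushed it down onto its stop, where the force rose to about 28 N with almost no further movement. I held it there, then backed off along the same arc so it could rise.

**What the last checks showed**
- The final wrist and scene pictures show both parts flat inside their walls and the right way round.
- The flap is up again, the gripper is clear of everything, and the other things look unmoved.
- The last wrist picture put the tray walls about 2–3 mm off my fitted tray pose. The bar also looks close to the -x end wall of its compartment. The compartment leaves about 3 mm at each end, so this should be within the 6 mm limit, but I could only judge it by eye.
- I had no direct reading of the flap angle; "level" rests on the stop force and the picture.

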